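# File the red parts case into the packed rack

## Robot

A 6-joint arm with a two-finger parallel gripper is mounted at the origin on the work surface. World frame = base frame: x ahead of the robot, y to its left, z up, the work surface at z = 0. Lengths are in m, angles in rad, forces in N, time in s.
With the tool pointing down it reaches from about 0.25 to 0.8 m from the base axis. Payload 3.9 kg.
Tool frame: the origin (TCP) lies midway between the tips of the shut fingers; the grasp point (between the pads) lies 19 mm behind it; z points along the fingers, y is the line along which they close (so a half turn about z gives the same grasp; the last joint's range is limited). The gripper opens to 85 mm and grips with 20 to 120 N. Pads are 22 mm wide; open, the fingers measure 114 mm over their backs; the gripper's body (76 mm by 85 mm) begins 54 mm behind the grasp point. The pads swing forward as they close: fully open they stand 13 mm farther back than shut.
Start: joints at [1.16, 0.26, -0.138, 1.173, 0, 1.571], TCP at [0.21, 0.481, 0.231] pointing down, gripper open.
Joint ranges: [-2.78, 2.78], [-0.83, 1.72], [-1.28, 1.37], [-1.9, 2.12], [-1.57, 1.48], [-3.14, 3.14]. Speed limits (rad/s): [2.57, 2.57, 3.14, 3.14, 3.14, 3.14].

## Interface

Orientations are given as a unit quaternion [x, y, z, w].
In Python, from station import env, optics gives the robot as it stands.
- The arm moves only by the shell command python3 -m jog 'ROWS' [FORCE]. ROWS is JSON, a list of rows, each a list of 7 numbers: the shift along the tool's x, y, z in cm, then the turn, a rotation vector about the tool's x, y, z in degrees, then the opening, from 0 (shut) to 1 (fully open). In form: [[dx, dy, dz, ax, ay, az, grip], ...]. A call has 1 to 12 rows; each row shifts and turns the commanded pose from where the row before left it, along the tool's axes as they then stand; what a row does not reach is not made up. A row lasts 1/12 s, in which the tool goes at most 41.7 mm and 7.16 degrees, less where a joint would pass 70% of its speed; a pose out of reach is approached as far as the arm can. A call is refused whole if a number of a shift passes 4.17 or a number of a turn 7.16, either way. A call with a gripper value outside its range is refused whole. The fingers move at their own pace and stop on an object; FORCE is the grip in N (left out, the last holds). Time passes only in rows, so rows that do not move let the fingers close. It gives the time, the measured TCP pose, the force, the opening and the grip force at its end, in the units of the state.
- env.get_state(): the state, without advancing time (a new reading comes with each control period).
- optics.capture(name): name is "scene" or "top" or "wrist"; returns a dict with "color" (480x640x3 uint8, red, green, blue), "depth" (480x640 float32, m along the optical axis (not along the pixel's ray), 0 where there is no reading), "K" (3x3 intrinsics, pixels), "world_from_camera" (4x4, takes a point from camera to world coordinates); the wrist camera has in their place "mount" (4x4, takes a point from camera to tool coordinates, whose origin is the TCP and whose axes are the flange's). Camera axes: x right, y down, z forward; pixel columns grow to the right and rows downward; lengths in m; the calibration is good to about 2 mm. A picture is of the moment at which its call begins: read the wrist's pose just before it.
- env.sign_off(): hands the job in; it is judged then, once.
The state is a dict: "t": time; "joints": joint angles; "dq": joint speeds; "joint_torque": joint torques, N m; "eef_pos": TCP position; "tool_rot": TCP orientation; "ft_force": force on the tool from outside, world axes, zero at the start; "ft_torque": the same for the moment, N m; "grip_width": finger opening in m; "finger_force": force on a finger pad.
Only numpy, scipy, OpenCV 4.12 (cv2) and the standard library are available. Lean on these libraries where they do the work, as an engineer would, in place of code of your own. Each camera call takes 0.05 s, during which the arm holds its last target. There are 200 camera calls.

## Task

Take the red parts case by its black handle out of the grey filling stand and file it upright in the grey rack right next to the yellow case, on the yellow case's side towards the sprung metal end plate. The row is packed, so work the case's thin lower edge into the crack there, gently ease the neighbours along against the sprung plate without forcing, tipping or lifting them, then push the case down until it stands fully home on the rack floor, press it there for half a second or longer with 13 N or so (under 9 N does not bed it in, over 19 N is too rough), and let go. Leave everything else on the bench as it is.

Things in the scene. Friction and masses are not known exactly. Their poses are not given: they have to be found in the camera images.
- rack: grey open rack, fixed, 130 (x) by 190 mm (y). Origin: on the bench, z up; floor, lined with slick white plastic, 8 mm above it. The row of 4 cases runs along its y, from a fixed end wall at -y (inner face y = -75 mm, top at z = 70 mm) to the sprung plate at +y; dark spring housing y = 64 to 100 mm, 66 mm tall. Side rails (inner faces x = -55 and 55 mm, tops z = 38 mm) leave 5 mm each side of a case.
- plate (a joint): bright sprung end plate (104 mm wide, top 69 mm above the bench) pressing the row towards the fixed wall; travel in m along the rack's +y. At 0 its face is at rack y = 21.5 mm, touching the row of 4. It yields softly (1 N at 0, 2 N at 27 mm, plus the sliding of the cases) up to a hard stop at 0.027: 3 mm more than the red case needs.
- red_mid (a point): red parts case standing in the stand: the centre of its red body, 35 mm above its underside, z up. Body 24 mm thick (y), 100 mm wide (x), 70 mm tall; the lowest 20 mm taper evenly from both faces to a flat lower edge 8 mm thick. About 0.25 kg. Home in the rack, this point is 43 mm above the bench.
- red_grip (a point): the black upright handle on top of the red case: 14 mm thick (along the case's y), 32 mm wide (along x), rising 46 mm above the red body (to 116 mm above the case's underside). This point is in its middle, 98 mm above the case's underside, 63 mm above red_mid.
- stand: grey filling stand fixed to the bench, 120 by 60 mm, origin at the centre of its underside; the red case stands in its slot (27 mm wide across y, floor 6 mm above the bench, cheeks' tops 40 mm above the bench), so it lifts out straight up.
- yellow: yellow parts case, in any of the three places of the row nearest the fixed end wall: 24 mm thick (y), 100 mm wide (x), 70 mm tall, flat-bottomed; the top 16 mm taper evenly from both faces to a ridge 8 mm thick with a small white label; 0.25 kg. Origin: centre of its underside, z up. Loose in the row, x and y along the rack's.
- blue: blue parts case in the row, the same shape, size and origin as the yellow one
- white: white parts case in the row, the same shape, size and origin as the yellow one
- green: green parts case in the row, the same shape, size and origin as the yellow one; always the one next to the sprung plate. Any stored case pushed sideways only at its ridge tips over; pushed lower down, or wedged downwards and sideways together, it slides
- spool_a: bystander: orange thread spool, 34 mm across, 50 mm tall, not to be disturbed
- spool_b: bystander: green thread spool, 34 mm across, 50 mm tall, not to be disturbed
- glue: bystander: small bottle with a red cap, 44 mm across, 110 mm tall, not to be disturbed
- driver: bystander: screwdriver lying on the bench, not to be disturbed
- spanner: bystander: open-ended spanner lying on the bench, not to be disturbed
- pot: bystander: small blue plastic bowl, 70 mm across, 50 mm tall, not to be disturbed
There are look-alikes about, which are no part of the job. Several things look just like the rack: the one meant starts farthest to the robot's left.

How it is judged:
By the outcome, as a careful person would: the job done as asked, in the order asked, and still so for the second after the job is handed in, with the robot touching nothing.
It also fails if it takes over 67 s, if anything falls off the work surface, if the arm or the gripper's body presses on something with over 40 N, if the wrist force passes 120 N, or if a joint passes its speed limit or range.

## Working session

There is one attempt and no reset: what is moved stays moved. The work goes in short steps, Python scripts to look and compute and a shell command to move; the robot and the scene stay as the last step left them, time stands still between calls to the robot, and variables do not carry over. Pictures are saved under pics/ and viewed, at most 10 in all, crops included, and the job is handed in when it is done.

```bash
mkdir -p pics; ls
cat > h.py <<'E'
import numpy as np,cv2
from station import env,optics
from scipy.spatial.transform import Rotation as R
def cap(n):
    s=env.get_state();c=optics.capture(n)
    if 'world_from_camera' in c:T=np.array(c['world_from_camera'])
    else:
        M=np.eye(4);M[:3,:3]=R.from_quat(s['tool_rot']).as_matrix();M[:3,3]=s['eef_pos'];T=M@np.array(c['mount'])
    return c['color'],c['depth'],np.array(c['K']),T
def cloud(d,K,T):
    v,u=np.mgrid[0:480,0:640];P=np.stack([(u-K[0,2])*d/K[0,0],(v-K[1,2])*d/K[1,1],d],-1)
    W=P@T[:3,:3].T+T[:3,3];W[d==0]=np.nan;return W
def save(n,im):cv2.imwrite('pics/'+n+'.png',cv2.cvtColor(im,cv2.COLOR_RGB2BGR))
def cray(u,v,z,K,T):
    r=T[:3,:3]@np.array([(u-K[0,2])/K[0,0],(v-K[1,2])/K[1,1],1]);return T[:3,3]+r*(z-T[2,3])/r[2]
E
python3 - <<'E'
from h import *
for n in('top','scene'):
    c,d,K,T=cap(n);save(n,c);np.savez(n+'.npz',c=c,d=d,K=K,T=T);print(n,K,T)
s=env.get_state();print(s)
E
```

```text
pics
top [[565.28050583   0.         319.96031698]
 [  0.         565.28050583 241.98708003]
 [  0.           0.           1.        ]] [[-1.01806793e-03 -9.83339331e-01  1.81776574e-01  2.77289745e-01]
 [-9.99997099e-01  6.04287451e-04 -2.33168308e-03  3.03276694e-02]
 [ 2.18299038e-03 -1.81778421e-01 -9.83337094e-01  1.54370447e+00]
 [ 0.00000000e+00  0.00000000e+00  0.00000000e+00  1.00000000e+00]]
scene [[485.04576727   0.         332.09449943]
 [  0.         485.04576727 232.24992142]
 [  0.           0.           1.        ]] [[-0.8519536   0.35795331 -0.38215768  0.97597922]
 [ 0.52340537  0.56141139 -0.64098679  0.75827054]
 [-0.01489567 -0.74611438 -0.66565114  0.87901677]
 [ 0.          0.          0.          1.        ]]
{'t': 0.1, 'joints': array([ 1.15998790e+00,  2.60598693e-01, -1.39240641e-01,  1.17272093e+00,
        1.22025460e-05,  1.57078694e+00]), 'dq': array([ 0.00082687, -0.00268168,  0.00422994,  0.001972  ,  0.00185569,
       -0.00049299]), 'joint_torque': array([-7.24382244e-04, -4.06506693e+01,  2.54527777e+01,  1.00339021e-02,
       -8.71377279e-05, -9.48599791e-06]), 'eef_pos': array([0.20940719, 0.48075063, 0.23055823]), 'tool_rot': array([ 2.03958227e-01,  9.78979195e-01, -8.62181473e-04, -1.85865589e-04]), 'ft_force': array([ 0.48980779,  0.38847276, -0.53734412]), 'ft_torque': array([-0.03098526, -0.03191338, -0.06458753]), 'finger_force': 0.0, 'grip_width': 0.08581051416631115}
```

View pics/top.png

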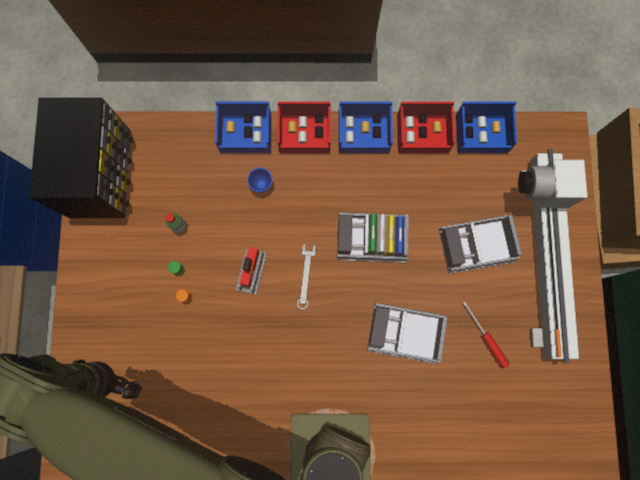

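View pics/scene.png

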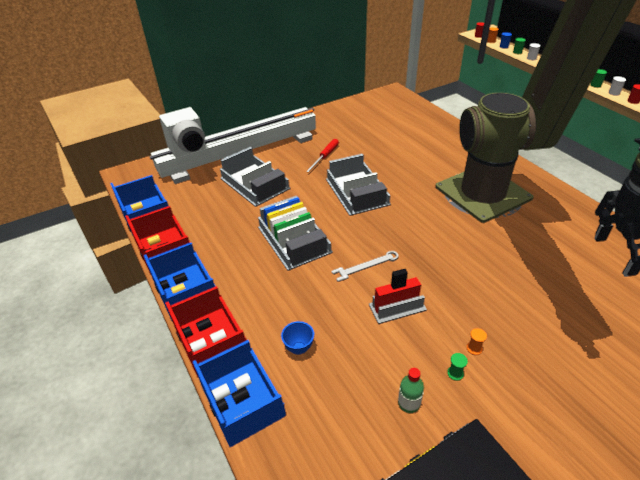

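The rack candidates in the top view are (373,237) with the cases, (480,243) and (408,333). The farthest left is (373,237). Red in the stand is at (251,270); the red bins at (304,127) and (426,127) and the bottle cap at (172,218) are not it. I'll check with a close crop.

Run:
```python
from h import *
z=np.load('top.npz');c=z['c'];W=cloud(z['d'],z['K'],z['T'])
a=cv2.resize(c[205:270,330:415],None,fx=6,fy=6,interpolation=cv2.INTER_CUBIC)
b=cv2.resize(c[235:300,225:275],None,fx=6,fy=6,interpolation=cv2.INTER_CUBIC)
save('crop',np.hstack([b[:390],a[:390]])[:, :800])
hsv=cv2.cvtColor(c,cv2.COLOR_RGB2HSV)
S=hsv[...,1]>120
def rep(n,m):
    P=W[m&np.isfinite(W[...,2])];r=cv2.minAreaRect((P[:,:2]*1000).astype(np.float32));print(n,len(P),P.mean(0).round(4),'z',np.percentile(P[:,2],[5,50,95]).round(3),r)
v,u=np.mgrid[0:480,0:640]
reg=(u>335)&(u<412)&(v>208)&(v<266)
H=hsv[...,0]
for n,m in dict(blue=(H>105)&(H<130),yellow=(H>20)&(H<35),green=(H>45)&(H<85)).items():rep(n,m&S&reg&(W[...,2]>.066))
red=((H<6)|(H>174))&(hsv[...,1]>150)&(u>232)&(u<268)&(v>240)&(v<298)
rep('red',red&(W[...,2]>.06)); 
rep('handle',(W[...,2]>.1)&(u>225)&(u<275)&(v>235)&(v<300))
rep('stand',(W[...,2]>.03)&(W[...,2]<.05)&(u>225)&(u<275)&(v>235)&(v<300))
rep('rack',(W[...,2]>.025)&reg)
rep('housing',(W[...,2]>.055)&(u<368)&reg)
```

```text
blue 181 [ 0.5689 -0.1828  0.0753] z [0.069 0.075 0.082] ((570.47802734375, -183.15753173828125), (17.419729232788086, 98.01138305664062), 88.2449951171875)
yellow 224 [ 0.5714 -0.1584  0.0747] z [0.067 0.075 0.082] ((571.6503295898438, -159.5821990966797), (21.710081100463867, 99.2158203125), 88.23236846923828)
green 48 [ 0.5759 -0.113   0.0782] z [0.074 0.078 0.084] ((574.8855590820312, -110.33717346191406), (12.689752578735352, 90.93940734863281), 89.5190200805664)
red 263 [0.484  0.2135 0.076 ] z [0.066 0.076 0.082] ((486.19921875, 215.07176208496094), (22.897680282592773, 99.15579986572266), 77.61486053466797)
handle 85 [0.486  0.2151 0.1202] z [0.106 0.121 0.128] ((486.7617492675781, 215.98318481445312), (14.524147987365723, 32.51842498779297), 78.30773162841797)
stand 234 [0.4791 0.2098 0.0398] z [0.032 0.04  0.047] ((483.2017822265625, 216.87490844726562), (44.69453430175781, 109.33972930908203), 77.51182556152344)
rack 2683 [ 0.5695 -0.1189  0.0646] z [0.035 0.068 0.081] ((575.3530883789062, -115.86775970458984), (190.93995666503906, 123.92687225341797), 87.76936340332031)
housing 634 [ 0.5761 -0.0505  0.0669] z [0.06  0.067 0.073] ((576.1084594726562, -60.14570617675781), (77.94097137451172, 102.60682678222656), 89.29888916015625)
```

View pics/crop.png

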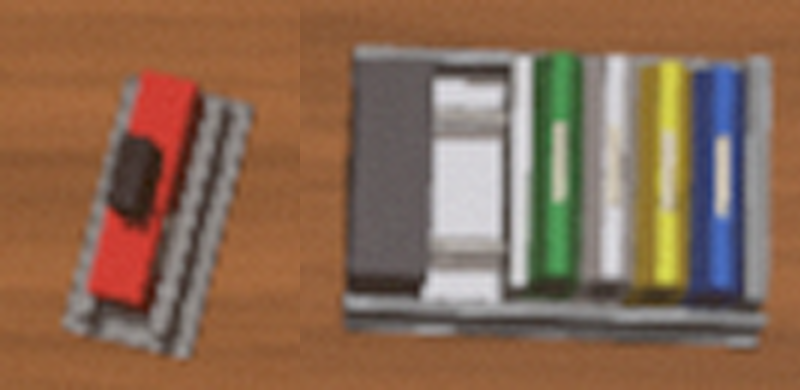

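Row from the sprung plate to the wall: green, white, yellow, blue. The red case belongs in the yellow/white crack (crop ~(637,170)). The rack's yaw is about -2° and the red case's about -12.4°. I'll move above the red case.

```bash
python3 -m jog '[[-3,-1.1,0,0,0,0,1],[-3,-1.1,0,0,0,0,1],[-3,-1.1,0,0,0,0,1],[-3,-1.1,0,0,0,0,1],[-3,-1.1,0,0,0,0,1],[-3,-1.1,0,0,0,0,1],[-3,-1.1,0,0,0,0,1],[-3,-1.1,0,0,0,0,1],[-3,-1.1,0,0,0,0,1],[-3,-1.1,0,0,0,0,1],[-3,-1.1,0,0,0,-5.5,1],[-3,-1.1,0,0,0,-5.6,1]]' 60
python3 -m jog '[[0,0,0,0,0,0,1],[0,0,0,0,0,0,1],[0,0,0,0,0,0,1]]'
cat > w.py <<'E'
from h import *
import sys
s=env.get_state();print(s['t'],s['eef_pos'].round(4),R.from_quat(s['tool_rot']).as_matrix().round(3).tolist(),s['ft_force'])
c,d,K,T=cap('wrist');save(sys.argv[1],c);np.savez(sys.argv[1]+'.npz',c=c,d=d,K=K,T=T);print(T.round(3))
E
python3 w.py w1
```

```text
t: 1.1
eef_pos: [0.4893, 0.2171, 0.2309]
tool_rot: [0.106, 0.994, -0.0, -0.001]
ft_force: [0.1, 0.6, 0.1]
grip_width: 0.0857
finger_force: 0.0
t: 1.35
eef_pos: [0.4883, 0.2188, 0.2308]
tool_rot: [0.109, 0.994, -0.0, -0.001]
ft_force: [-0.4, -0.0, 0.3]
grip_width: 0.0853
finger_force: 0.0
1.35 [0.4883 0.2188 0.2308] [[-0.976, 0.217, -0.002], [0.217, 0.976, -0.0], [0.002, -0.001, -1.0]] [-0.38986296 -0.0063398   0.28880877]
[[ 0.216  0.938  0.27   0.42 ]
 [ 0.976 -0.207 -0.06   0.233]
 [ 0.     0.277 -0.961  0.373]
 [ 0.     0.     0.     1.   ]]
```

View pics/w1.png

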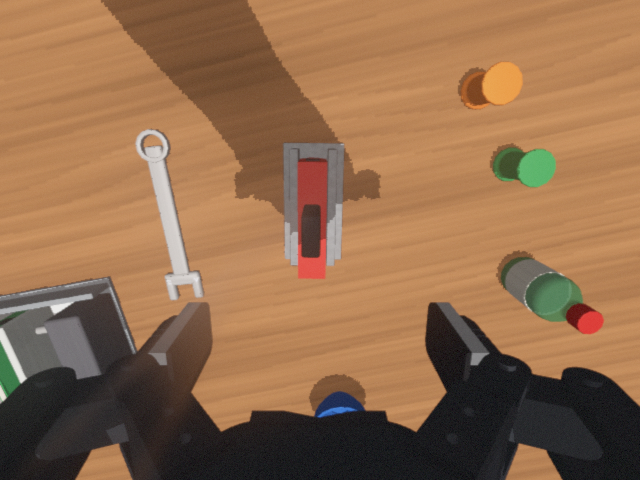

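The red case with its handle is at (312,230), well aligned with the image's vertical axis. Next I'll measure the handle's centre and yaw.

Run:
```python
from h import *
z=np.load('w1.npz');W=cloud(z['d'],z['K'],z['T']);v,u=np.mgrid[0:480,0:640]
c=z['c'];hsv=cv2.cvtColor(c,cv2.COLOR_RGB2HSV);reg=(u>275)&(u<355)&(v>135)&(v<285)
def rep(n,m):
    P=W[m&reg&np.isfinite(W[...,2])];print(n,len(P),P[:,2].mean(),cv2.minAreaRect((P[:,:2]*1000).astype(np.float32)))
rep('handletop',(W[...,2]>.117)); rep('handle',(W[...,2]>.1))
rep('redtop',(W[...,2]>.07)&(W[...,2]<.082)&(hsv[...,1]>150))
s=env.get_state();M=R.from_quat(s['tool_rot']).as_matrix()
for p in([.4868,.216],):print(((np.r_[p,0]-s['eef_pos'])@M)[:2])
```

```text
handletop 860 0.12128851907144923 ((484.65887451171875, 212.72006225585938), (13.918429374694824, 32.242515563964844), 77.53500366210938)
handle 938 0.12024874017281176 ((484.63568115234375, 212.74807739257812), (13.920058250427246, 32.31096267700195), 77.44047546386719)
redtop 2187 0.07558662308706643 ((485.1778259277344, 212.93089294433594), (23.68723487854004, 100.64195251464844), 76.83622741699219)
[ 0.00019274 -0.0032472 ]
```

```bash
python3 -m jog '[[0.17,-0.5,1,0,0,0,1],[0,0,2,0,0,0,1],[0,0,2,0,0,0,1],[0,0,2,0,0,0,1],[0,0,2,0,0,0,0.6],[0,0,2,0,0,0,0.6],[0,0,1.6,0,0,0,0.6],[0,0,1,0,0,0,0.6],[0,0,1,0,0,0,0.6],[0,0,0,0,0,0,0.6],[0,0,0,0,0,0,0.5],[0,0,0,0,0,0,0.5]]' 60
python3 -m jog '[[0,0,0,0,0,0,0.4],[0,0,0,0,0,0,0.3],[0,0,0,0,0,0,0.25],[0,0,0,0,0,0,0.2],[0,0,0,0,0,0,0],[0,0,0,0,0,0,0],[0,0,0,0,0,0,0],[0,0,0,0,0,0,0]]' 60
```

```text
t: 2.4
eef_pos: [0.4868, 0.2148, 0.0862]
tool_rot: [0.108, 0.994, 0.0, 0.001]
ft_force: [0.2, -0.6, 0.4]
grip_width: 0.0427
finger_force: 0.0
t: 3.07
eef_pos: [0.4866, 0.2142, 0.0858]
tool_rot: [0.108, 0.994, -0.0, 0.0]
ft_force: [-0.3, -1.0, 5.8]
grip_width: 0.0132
finger_force: 59.4
```

```bash
python3 -m jog '[[0,0,-0.3,0,0,0,0],[0,0,-0.6,0,0,0,0],[0,0,-1,0,0,0,0],[0,0,-1,0,0,0,0],[0,0,-1,0,0,0,0],[0,0,-1.5,0,0,0,0],[0,0,-1.5,0,0,0,0],[0,0,-1.5,0,0,0,0],[0,0,-1.5,0,0,0,0],[0,0,-1.2,0,0,0,0],[0,0,0,0,0,0,0],[0,0,0,0,0,0,0]]' 80
python3 - <<'E'
from h import *
z=np.load('top.npz');c=z['c'];W=cloud(z['d'],z['K'],z['T'])
hsv=cv2.cvtColor(c,cv2.COLOR_RGB2HSV);v,u=np.mgrid[0:480,0:640]
# ridge centres from the top view by colour bright strip, per row profile
for row in (222,230,244,252):print(row,[(int(x),tuple(int(k) for k in c[row,x])) for x in range(366,404)][::1])
E
```

```text
t: 4.07
eef_pos: [0.487, 0.2147, 0.1975]
tool_rot: [0.108, 0.994, 0.001, 0.001]
ft_force: [0.5, -0.4, -2.5]
grip_width: 0.0128
finger_force: 78.1
222 [(366, (197, 195, 196)), (367, (210, 208, 210)), (368, (155, 155, 152)), (369, (52, 77, 40)), (370, (58, 87, 51)), (371, (63, 107, 61)), (372, (72, 138, 77)), (373, (76, 152, 85)), (374, (67, 134, 73)), (375, (64, 106, 62)), (376, (55, 89, 47)), (377, (108, 114, 99)), (378, (139, 131, 128)), (379, (143, 133, 129)), (380, (159, 153, 151)), (381, (197, 195, 198)), (382, (211, 209, 214)), (383, (195, 192, 195)), (384, (164, 157, 154)), (385, (138, 128, 116)), (386, (139, 116, 76)), (387, (145, 118, 48)), (388, (145, 115, 45)), (389, (158, 139, 55)), (390, (191, 184, 68)), (391, (209, 206, 72)), (392, (194, 185, 67)), (393, (162, 141, 51)), (394, (132, 110, 47)), (395, (90, 84, 87)), (396, (57, 63, 108)), (397, (55, 62, 105)), (398, (59, 74, 129)), (399, (63, 92, 165)), (400, (74, 105, 188)), (401, (66, 97, 170)), (402, (58, 73, 131)), (403, (53, 61, 100))]
230 [(366, (214, 211, 216)), (367, (212, 210, 213)), (368, (156, 161, 156)), (369, (
[... 1801 characters left out ...]
39)), (372, (56, 51, 37)), (373, (54, 50, 38)), (374, (56, 57, 41)), (375, (56, 62, 42)), (376, (75, 75, 61)), (377, (92, 86, 79)), (378, (86, 76, 71)), (379, (78, 67, 64)), (380, (74, 65, 62)), (381, (76, 67, 62)), (382, (81, 69, 66)), (383, (87, 79, 73)), (384, (92, 82, 75)), (385, (114, 98, 69)), (386, (124, 102, 48)), (387, (119, 96, 41)), (388, (115, 92, 42)), (389, (128, 114, 44)), (390, (141, 130, 50)), (391, (144, 135, 55)), (392, (134, 118, 48)), (393, (127, 104, 43)), (394, (101, 89, 71)), (395, (60, 65, 98)), (396, (53, 61, 105)), (397, (55, 62, 100)), (398, (56, 68, 118)), (399, (67, 89, 154)), (400, (68, 93, 161)), (401, (62, 82, 139)), (402, (58, 67, 114)), (403, (54, 53, 84))]
```

Run:
```python
from h import *
z=np.load('top.npz');K,T=z['K'],z['T']
for n,a,b in(('g',372.95,372.55),('w',382,381.6),('y',391,390.75),('b',400,399.65)):
    print(n,cray(a,222,.078,K,T).round(4),cray(b,244,.078,K,T).round(4))
c1,c2=cray(386.5,222,.078,K,T),cray(386.2,244,.078,K,T);print(c1,c2)
# row ends in x for ridges: top edge
for col in (382,391,400):
    print(col,z['c'][208:222,col].sum(1),z['c'][244:258,col].sum(1))
W=cloud(z['d'],K,T);v,u=np.mgrid[0:480,0:640]
m=(W[...,2]>.073)&(u>370)&(u<402)&(v>205)&(v<262);P=W[m];print(cv2.minAreaRect((P[:,:2]*1000).astype(np.float32)))
```

```text
g [ 0.6021 -0.1139  0.078 ] [ 0.5428 -0.1117  0.078 ]
w [ 0.6021 -0.1379  0.078 ] [ 0.5427 -0.1356  0.078 ]
y [ 0.6021 -0.1618  0.078 ] [ 0.5427 -0.1597  0.078 ]
b [ 0.6021 -0.1857  0.078 ] [ 0.5427 -0.1832  0.078 ]
[ 0.60208864 -0.14985691  0.078     ] [ 0.54273245 -0.14773511  0.078     ]
382 [304 307 307 302 290 337 535 635 638 637 639 637 637 642] [642 643 643 648 637 633 588 419 216 176 213 313 403 437]
391 [312 308 319 304 291 296 372 461 492 483 496 496 496 492] [505 495 488 511 495 497 498 466 334 190 167 180 362 465]
400 [311 302 302 301 289 293 315 369 374 361 362 356 358 363] [365 363 366 366 367 369 369 373 322 221 156 148 255 379]
((574.2760620117188, -147.84658813476562), (80.60820770263672, 103.7768783569336), 88.32195281982422)
```

```bash
python3 -m jog '[[-1,-2,0,0,0,0,0],[-1.35,-2.8,0,0,0,0,0],[-1.35,-2.8,0,0,0,0,0],[-1.35,-2.8,0,0,0,0,0],[-1.35,-2.8,0,0,0,0,0],[-1.35,-2.8,0,0,0,0,0],[-1.35,-2.8,0,0,0,0,0],[-1.35,-2.8,0,0,0,0,0],[-1.35,-2.8,0,0,0,0,0],[-1.35,-2.8,0,0,0,0,0],[-1.35,-2.8,0,0,0,0,0],[-1.35,-2.8,0,0,0,-3,0]]'
python3 -m jog '[[-0.4,-0.84,0,0,0,-4,0],[0,0,0,0,0,-3.3,0],[0,0,0,0,0,0,0],[0,0,0,0,0,0,0]]'
python3 w.py w2
```

```text
t: 5.07
eef_pos: [0.5697, -0.1415, 0.1951]
tool_rot: [0.082, 0.997, 0.0, -0.001]
ft_force: [0.3, -0.6, -2.9]
grip_width: 0.0131
finger_force: 78.3
t: 5.4
eef_pos: [0.5722, -0.1489, 0.1952]
tool_rot: [0.02, 1.0, 0.0, -0.001]
ft_force: [-1.3, 0.8, -2.7]
grip_width: 0.0132
finger_force: 78.7
5.4 [ 0.5722 -0.1489  0.1952] [[-0.999, 0.039, -0.002], [0.039, 0.999, 0.001], [0.002, 0.001, -1.0]] [-1.25682811  0.80945827 -2.70763916]
[[ 0.038  0.96   0.276  0.502]
 [ 0.999 -0.037 -0.009 -0.147]
 [ 0.001  0.276 -0.961  0.338]
 [ 0.     0.     0.     1.   ]]
```

View pics/w2.png

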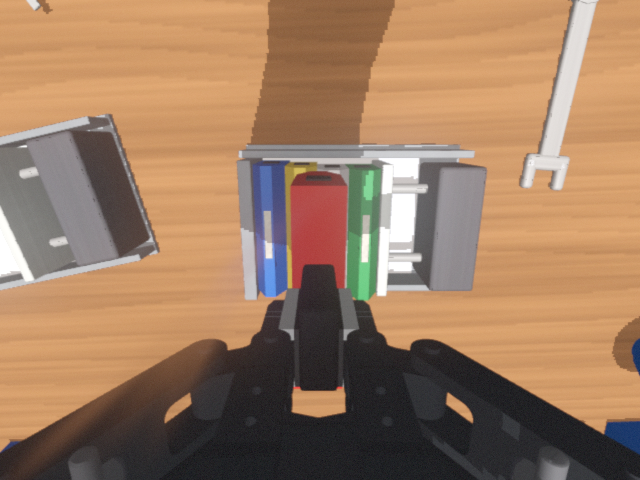

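The red case is held above the row, with the blue ridge at (268,230), the green ridge at (366,230) and the red body between them. I'll measure the crack and the red body in the same image.

```bash
cat > m.py <<'E'
from h import *
import sys
z=np.load(sys.argv[1]+'.npz');K,T=z['K'],z['T'];W=cloud(z['d'],K,T);c=z['c'];hsv=cv2.cvtColor(c,cv2.COLOR_RGB2HSV)
H,S=hsv[...,0].astype(int),hsv[...,1];v,u=np.mgrid[0:480,0:640]
s=np.deg2rad(-2.1);Y=lambda P:-np.sin(s)*(P[...,0]-.573)+np.cos(s)*P[...,1]   # across-row coordinate
y=Y(W)
for n,m in dict(blue=(H>105)&(H<130)&(S>100)&(u<300),green=(H>40)&(H<85)&(S>80)).items():
    mm=m&(u>240)&(u<400)&(v>180)&(v<280)&(W[...,2]>.074)&(W[...,2]<.085);print(n,mm.sum(),W[mm][:,2].mean(),np.median(y[mm]),np.percentile(y[mm],[5,95]),'x',W[mm][:,0].min(),W[mm][:,0].max())
red=((H<6)|(H>174))&(S>150)&(u>250)&(u<390)
top=red&(W[...,2]>.16)
P=W[top];print('red top z',np.percentile(P[:,2],[5,50,95]),'y',np.percentile(y[top],[1,99]),'mid',np.percentile(y[top],[1,99]).mean(),'x',P[:,0].min(),P[:,0].max())
f=[(np.median(W[top&(v==r)][:,0]),np.percentile(y[top&(v==r)],[3,97]).mean()) for r in range(182,260,6) if (top&(v==r)).sum()>10]
f=np.array(f);print(np.rad2deg(np.polyfit(f[:,0],f[:,1],1)[0]),'deg red vs row')
E
python3 m.py w2
python3 - <<'E'
from h import *
z=np.load('w2.npz');c=z['c']
for r in(195,255):print(r,[tuple(map(int,c[r,x])) for x in range(256,284,1)],'G',[tuple(map(int,c[r,x])) for x in range(346,380)])
E
```

```text
blue 840 0.07711816846302724 -0.1860928438783805 [-0.19177944 -0.18160066] x 0.5294227456830294 0.6053544034269983
green 835 0.07715277894593647 -0.11525001313844174 [-0.12015711 -0.10986484] x 0.5323186373535642 0.6078674963430644
red top z [0.18407855 0.18505028 0.18606051] y [-0.16136833 -0.13895468] mid -0.1501615080378167 x 0.5203333619350015 0.6211934275489455
7.459526196632763 deg red vs row
195 [(76, 83, 135), (79, 85, 135), (74, 82, 133), (77, 84, 135), (76, 86, 141), (82, 104, 162), (88, 110, 171), (84, 106, 169), (85, 107, 170), (91, 112, 172), (83, 107, 169), (84, 108, 170), (87, 110, 171), (83, 105, 169), (85, 109, 170), (83, 106, 165), (78, 92, 145), (73, 78, 128), (72, 78, 125), (75, 81, 127), (72, 81, 126), (73, 77, 126), (71, 75, 124), (73, 76, 123), (72, 78, 124), (75, 80, 126), (74, 78, 125), (74, 80, 125)] G [(179, 97, 92), (163, 122, 117), (135, 139, 125), (89, 121, 90), (88, 123, 91), (86, 121, 88), (86, 120, 88), (85, 120, 88), (90, 124, 92), (87, 123, 91), (90, 124, 92), (90, 125, 93), (88, 123, 93), (91, 124, 95), (90, 125, 93), (93, 135, 99), (99, 152, 107),
[... 616 characters left out ...]
(86, 94, 151), (90, 103, 166), (86, 103, 168), (84, 102, 167), (84, 102, 168), (82, 102, 168), (75, 97, 166), (79, 103, 168), (77, 100, 168)] G [(184, 180, 172), (117, 153, 120), (89, 147, 98), (88, 148, 96), (86, 146, 95), (89, 149, 99), (90, 149, 100), (89, 148, 99), (91, 150, 101), (92, 149, 99), (91, 149, 102), (93, 151, 102), (93, 152, 104), (104, 173, 118), (135, 201, 145), (197, 210, 187), (251, 247, 236), (255, 249, 239), (253, 248, 237), (253, 248, 237), (249, 244, 234), (236, 234, 221), (182, 208, 178), (126, 199, 140), (100, 167, 113), (98, 151, 106), (96, 151, 105), (96, 150, 105), (97, 150, 105), (97, 150, 105), (105, 146, 111), (127, 139, 126), (185, 185, 180), (243, 243, 239)]
```

```bash
cat >> m.py <<'E'
print('red rect',cv2.minAreaRect((P[:,:2]*1000).astype(np.float32)))
for r in (185,205,225,245):
    e=np.where(top[r])[0];g=[np.where(((H[r]>40)&(H[r]<85)&(S[r]>60)&(W[r,:,2]>.074)))[0]]
    print(r,e.min(),e.max(),Y(W[r,e.min()]),Y(W[r,e.max()]),W[r,e.min(),0])
for n,a,b in(('b',(266.3,195),(268.5,255)),('g',(367.8,195),(364.8,255))):print(n,*[(Y(cray(*q,.078,K,T)),cray(*q,.078,K,T)[0]) for q in(a,b)])
E
python3 m.py w2|tail -7
```

```text
blue 840 0.07711816846302724 -0.1860928438783805 [-0.19177944 -0.18160066] x 0.5294227456830294 0.6053544034269983
green 835 0.07715277894593647 -0.11525001313844174 [-0.12015711 -0.10986484] x 0.5323186373535642 0.6078674963430644
red top z [0.18407855 0.18505028 0.18606051] y [-0.16136833 -0.13895468] mid -0.1501615080378167 x 0.5203333619350015 0.6211934275489455
7.459526196632763 deg red vs row
red rect ((571.0169067382812, -150.3302764892578), (23.250160217285156, 100.72158813476562), 87.8510513305664)Traceback (most recent call last):
  File "m.py", line 17, in <module>
    print(r,e.min(),e.max(),Y(W[r,e.min()]),Y(W[r,e.max()]),W[r,e.min(),0])
            ~~~~~^^
    return umr_minimum(a, axis, None, out, keepdims, initial, where)
ValueError: zero-size array to reduction operation minimum which has no identity
```

Yaw matches to within 0.1°, so shift 1 mm towards the wall and descend to just above the crack.

```bash
python3 -m jog '[[0,-0.1,0.5,0,0,0,0],[0,0,0.8,0,0,0,0],[0,0,0.8,0,0,0,0],[0,0,0.8,0,0,0,0],[0,0,0.7,0,0,0,0],[0,0,0.4,0,0,0,0],[0,0,0.2,0,0,0,0],[0,0,0,0,0,0,0],[0,0,0,0,0,0,0]]'
python3 -m jog '[[0,0,0.1,0,0,0,0],[0,0,0.1,0,0,0,0],[0,0,0.1,0,0,0,0],[0,0,0,0,0,0,0]]'
python3 - <<'E'
from h import *
c,d,K,T=cap('scene');save('s2',cv2.resize(c[185:275,245:345],None,fx=6,fy=6,interpolation=cv2.INTER_CUBIC))
E
```

```text
t: 6.2
eef_pos: [0.5731, -0.1501, 0.1544]
tool_rot: [0.019, 1.0, -0.0, 0.0]
ft_force: [0.0, -0.4, -2.8]
grip_width: 0.0132
finger_force: 78.7
t: 6.53
eef_pos: [0.573, -0.1501, 0.1513]
tool_rot: [0.019, 1.0, -0.0, 0.0]
ft_force: [0.7, 0.1, -3.5]
grip_width: 0.0135
finger_force: 78.7
```

View pics/s2.png

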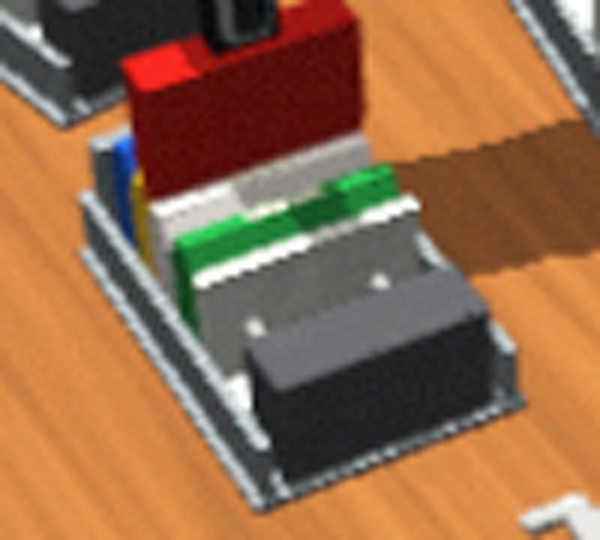

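The red lower edge sits behind the white ridge and in front of yellow, in the right crack. I'll go down slowly, watching the force.

```bash
python3 -m jog '[[0,0,0.1,0,0,0,0],[0,0,0.1,0,0,0,0],[0,0,0,0,0,0,0]]'; python3 -m jog '[[0,0.05,0.1,0,0,0,0],[0,0.05,0.1,0,0,0,0],[0,0,0,0,0,0,0]]';python3 -m jog '[[0,0.05,0.1,0,0,0,0],[0,0.05,0.1,0,0,0,0],[0,0,0,0,0,0,0]]'
```

```text
t: 6.83
eef_pos: [0.5731, -0.1499, 0.1495]
tool_rot: [0.019, 1.0, 0.0, 0.0]
ft_force: [-0.3, -0.5, -1.5]
grip_width: 0.0131
finger_force: 79.1
t: 7.08
eef_pos: [0.5735, -0.1491, 0.1479]
tool_rot: [0.019, 1.0, -0.0, 0.001]
ft_force: [0.5, -0.3, 2.5]
grip_width: 0.0133
finger_force: 79.3
t: 7.33
eef_pos: [0.5735, -0.148, 0.1455]
tool_rot: [0.019, 1.0, 0.0, 0.001]
ft_force: [0.4, 0.7, 2.5]
grip_width: 0.0131
finger_force: 79.4
```

```bash
python3 -m jog '[[0,0.05,0.1,0,0,0,0],[0,0.05,0.1,0,0,0,0],[0,0,0,0,0,0,0]]'; python3 -m jog '[[0,0.05,0.1,0,0,0,0],[0,0.05,0.1,0,0,0,0],[0,0,0,0,0,0,0]]';python3 -m jog '[[0,0.04,0.1,0,0,0,0],[0,0.04,0.1,0,0,0,0],[0,0.04,0.1,0,0,0,0],[0,0,0,0,0,0,0]]'
```

```text
t: 7.58
eef_pos: [0.5733, -0.1468, 0.1432]
tool_rot: [0.019, 1.0, 0.0, 0.0]
ft_force: [0.5, -0.3, 2.0]
grip_width: 0.0132
finger_force: 79.5
t: 7.83
eef_pos: [0.5731, -0.1458, 0.141]
tool_rot: [0.019, 1.0, 0.0, -0.0]
ft_force: [0.9, -0.2, 3.0]
grip_width: 0.013
finger_force: 79.6
t: 8.17
eef_pos: [0.5729, -0.1446, 0.1378]
tool_rot: [0.019, 1.0, 0.0, -0.0]
ft_force: [2.1, 1.5, 1.2]
grip_width: 0.0129
finger_force: 79.3
```

```bash
python3 -m jog '[[0,0.04,0.1,0,0,0,0],[0,0.04,0.1,0,0,0,0],[0,0.04,0.1,0,0,0,0],[0,0.04,0.1,0,0,0,0],[0,0,0,0,0,0,0]]'; python3 -m jog '[[0,0.04,0.1,0,0,0,0],[0,0.04,0.1,0,0,0,0],[0,0.04,0.1,0,0,0,0],[0,0.04,0.1,0,0,0,0],[0,0,0,0,0,0,0]]'
python3 - <<'E'
from h import *
c,d,K,T=cap('scene');save('s3',cv2.resize(c[185:275,245:345],None,fx=6,fy=6,interpolation=cv2.INTER_CUBIC))
E
```

```text
t: 8.58
eef_pos: [0.573, -0.1431, 0.134]
tool_rot: [0.019, 1.0, 0.0, -0.0]
ft_force: [0.7, 1.3, 1.7]
grip_width: 0.013
finger_force: 79.4
t: 9.0
eef_pos: [0.5733, -0.1415, 0.1301]
tool_rot: [0.019, 1.0, 0.0, -0.0]
ft_force: [0.7, 2.0, 2.6]
grip_width: 0.0132
finger_force: 79.6
```

View pics/s3.png

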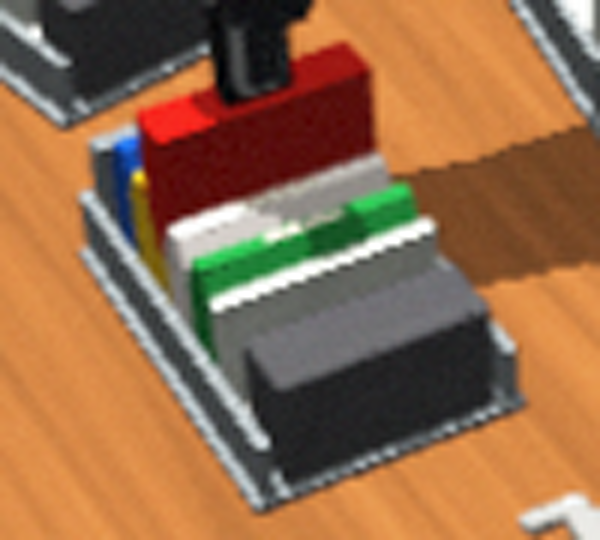

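The neighbours are upright and the plate is moving back evenly. Continue.

```bash
python3 -m jog '[[0,0.06,0.1,0,0,0,0],[0,0.05,0.1,0,0,0,0],[0,0.04,0.1,0,0,0,0],[0,0.04,0.1,0,0,0,0],[0,0.04,0.1,0,0,0,0],[0,0,0,0,0,0,0]]'; python3 -m jog '[[0,0.04,0.1,0,0,0,0],[0,0.04,0.1,0,0,0,0],[0,0.04,0.1,0,0,0,0],[0,0.04,0.1,0,0,0,0],[0,0.02,0.1,0,0,0,0],[0,0,0,0,0,0,0]]'; python3 -m jog '[[0,0,0.1,0,0,0,0],[0,0,0.1,0,0,0,0],[0,0,0.1,0,0,0,0],[0,0,0.1,0,0,0,0],[0,0,0,0,0,0,0]]'
```

```text
t: 9.55
eef_pos: [0.5733, -0.1394, 0.1249]
tool_rot: [0.019, 1.0, -0.0, -0.0]
ft_force: [1.2, 0.9, 1.7]
grip_width: 0.0131
finger_force: 79.3
t: 10.05
eef_pos: [0.5727, -0.1379, 0.1192]
tool_rot: [0.019, 1.0, -0.0, -0.001]
ft_force: [0.8, -1.5, -2.9]
grip_width: 0.013
finger_force: 78.5
t: 10.47
eef_pos: [0.573, -0.1378, 0.1159]
tool_rot: [0.019, 1.0, -0.0, -0.0]
ft_force: [-0.6, -2.3, -2.8]
grip_width: 0.013
finger_force: 78.4
```

```bash
python3 -m jog '[[0,0,0.15,0,0,0,0],[0,0,0.2,0,0,0,0],[0,0,0.2,0,0,0,0],[0,0,0.2,0,0,0,0],[0,0,0.2,0,0,0,0],[0,0,0.15,0,0,0,0],[0,0,0,0,0,0,0]]'; python3 -m jog '[[0,0,0.2,0,0,0,0],[0,0,0.2,0,0,0,0],[0,0,0.2,0,0,0,0],[0,0,0.2,0,0,0,0],[0,0,0.15,0,0,0,0],[0,0,0.1,0,0,0,0],[0,0,0,0,0,0,0],[0,0,0,0,0,0,0]]'
```

```text
t: 11.05
eef_pos: [0.5732, -0.1374, 0.1048]
tool_rot: [0.019, 1.0, 0.0, -0.0]
ft_force: [0.2, -1.9, -3.2]
grip_width: 0.0134
finger_force: 78.6
t: 11.72
eef_pos: [0.5732, -0.1375, 0.0945]
tool_rot: [0.019, 1.0, 0.0, -0.0]
ft_force: [0.4, -1.9, -3.4]
grip_width: 0.0132
finger_force: 78.6
```

```bash
python3 -m jog '[[0,0,0.1,0,0,0,0],[0,0,0.1,0,0,0,0],[0,0,0.1,0,0,0,0],[0,0,0.1,0,0,0,0],[0,0,0,0,0,0,0]]'; python3 -m jog '[[0,0,0.1,0,0,0,0],[0,0,0.1,0,0,0,0],[0,0,0,0,0,0,0]]'
```

```text
t: 12.13
eef_pos: [0.5734, -0.1375, 0.0906]
tool_rot: [0.019, 1.0, 0.0, -0.0]
ft_force: [0.7, -2.2, -3.5]
grip_width: 0.0132
finger_force: 78.7
t: 12.38
eef_pos: [0.5734, -0.1375, 0.0886]
tool_rot: [0.019, 1.0, 0.0, -0.0]
ft_force: [0.5, -2.7, -3.0]
grip_width: 0.0132
finger_force: 78.7
```

```bash
python3 -m jog '[[0,0,0.05,0,0,0,0],[0,0,0.05,0,0,0,0],[0,0,0,0,0,0,0]]'; python3 -m jog '[[0,0,0.05,0,0,0,0],[0,0,0,0,0,0,0]]'
```

```text
t: 12.63
eef_pos: [0.5734, -0.1375, 0.0879]
tool_rot: [0.019, 1.0, 0.0, 0.0]
ft_force: [-0.5, -2.4, -1.2]
grip_width: 0.0131
finger_force: 79.1
t: 12.8
eef_pos: [0.5734, -0.1375, 0.0879]
tool_rot: [0.019, 1.0, -0.0, 0.0]
ft_force: [-1.8, -1.8, 2.6]
grip_width: 0.013
finger_force: 79.6
```

```bash
python3 -m jog '[[0,0,0.03,0,0,0,0],[0,0,0.03,0,0,0,0],[0,0,0,0,0,0,0]]'
```

```text
t: 13.05
eef_pos: [0.5738, -0.1376, 0.0878]
tool_rot: [0.019, 1.0, -0.0, 0.001]
ft_force: [-1.1, -1.1, 7.1]
grip_width: 0.013
finger_force: 80.2
```

```bash
python3 -m jog '[[0,0,0.04,0,0,0,0],[0,0,0.03,0,0,0,0],[0,0,0,0,0,0,0],[0,0,0,0,0,0,0]]'
```

```text
t: 13.38
eef_pos: [0.5741, -0.1376, 0.0878]
tool_rot: [0.019, 1.0, -0.0, 0.001]
ft_force: [-1.8, -1.6, 9.5]
grip_width: 0.0131
finger_force: 80.7
```

```bash
python3 -m jog '[[0,0,0.03,0,0,0,0],[0,0,0,0,0,0,0],[0,0,0,0,0,0,0]]'; python3 -m jog '[[0,0,0,0,0,0,0],[0,0,0,0,0,0,0]]'
```

```text
t: 13.63
eef_pos: [0.5742, -0.1376, 0.0878]
tool_rot: [0.019, 1.0, -0.0, 0.001]
ft_force: [-4.0, -1.2, 11.4]
grip_width: 0.0132
finger_force: 81.0
t: 13.8
eef_pos: [0.5741, -0.1376, 0.0878]
tool_rot: [0.019, 1.0, -0.0, 0.001]
ft_force: [-3.3, -1.1, 10.6]
grip_width: 0.0133
finger_force: 81.0
```

```bash
python3 -m jog '[[0,0,0.02,0,0,0,0],[0,0,0,0,0,0,0],[0,0,0,0,0,0,0],[0,0,0,0,0,0,0],[0,0,0,0,0,0,0]]'; python3 -m jog '[[0,0,0,0,0,0,0],[0,0,0,0,0,0,0],[0,0,0,0,0,0,0],[0,0,0,0,0,0,0],[0,0,0,0,0,0,0]]';python3 -m jog '[[0,0,0,0,0,0,0],[0,0,0,0,0,0,0],[0,0,0,0,0,0,0]]'
```

```text
t: 14.22
eef_pos: [0.5742, -0.1376, 0.0878]
tool_rot: [0.019, 1.0, -0.0, 0.001]
ft_force: [-4.0, -0.3, 12.2]
grip_width: 0.0131
finger_force: 81.1
t: 14.63
eef_pos: [0.5743, -0.1376, 0.0878]
tool_rot: [0.019, 1.0, -0.0, 0.001]
ft_force: [-3.9, -1.2, 13.2]
grip_width: 0.0129
finger_force: 81.1
t: 14.88
eef_pos: [0.5743, -0.1376, 0.0878]
tool_rot: [0.019, 1.0, -0.0, 0.001]
ft_force: [-4.5, -2.6, 11.7]
grip_width: 0.0128
finger_force: 81.1
```

Held about 1 s at 12–13 N. Next: unload, let go and rise.

```bash
python3 -m jog '[[0,0,-0.05,0,0,0,0],[0,0,-0.05,0,0,0,0],[0,0,0,0,0,0,0]]' 20; python3 -m jog '[[0,0,0,0,0,0,0.2],[0,0,0,0,0,0,0.25],[0,0,0,0,0,0,0.35],[0,0,0,0,0,0,0.35],[0,0,0,0,0,0,0.4],[0,0,0,0,0,0,0.4]]'
python3 -m jog '[[0,0,-0.5,0,0,0,0.4],[0,0,-1,0,0,0,0.4],[0,0,-2,0,0,0,0.4],[0,0,-2,0,0,0,0.4],[0,0,-3,0,0,0,0.4],[0,0,-3,0,0,0,0.4],[0,0,0,0,0,0,0.4],[0,0,0,0,0,0,0.4]]'
python3 w.py w4
python3 - <<'E'
from h import *
c,d,K,T=cap('scene');z=np.load('w4.npz')
a=cv2.resize(c[185:275,245:345],None,fx=4,fy=4,interpolation=cv2.INTER_CUBIC)
b=cv2.resize(z['c'],(480,360));save('f',np.hstack([a,b[:, 80:400]]))
W=cloud(z['d'],z['K'],z['T']);hsv=cv2.cvtColor(z['c'],cv2.COLOR_RGB2HSV)
m=((hsv[...,0]<6)|(hsv[...,0]>174))&(hsv[...,1]>150)&(abs(W[...,1]+.138)<.03)&(W[...,2]>.05)
P=W[m];print('red',np.percentile(P[:,2],[5,50,95]),cv2.minAreaRect((P[:,:2]*1000).astype(np.float32)))
E
```

```text
t: 15.13
eef_pos: [0.5742, -0.1376, 0.0878]
tool_rot: [0.019, 1.0, -0.0, 0.001]
ft_force: [-1.4, -1.4, 7.7]
grip_width: 0.013
finger_force: 80.1
t: 15.63
eef_pos: [0.5733, -0.1374, 0.0862]
tool_rot: [0.019, 1.0, 0.0, -0.0]
ft_force: [-0.2, 0.3, 0.8]
grip_width: 0.0342
finger_force: 0.0
t: 16.3
eef_pos: [0.5753, -0.138, 0.2048]
tool_rot: [0.019, 1.0, -0.001, 0.003]
ft_force: [0.6, 1.0, -0.2]
grip_width: 0.0341
finger_force: 0.0
16.3 [ 0.5753 -0.138   0.2048] [[-0.999, 0.037, 0.006], [0.037, 0.999, -0.001], [-0.006, -0.001, -1.0]] [ 0.64535021  0.95999675 -0.24673328]
[[ 0.037  0.958  0.284  0.504]
 [ 0.999 -0.035 -0.011 -0.136]
 [-0.001  0.284 -0.959  0.347]
 [ 0.     0.     0.     1.   ]]
red [0.07630917 0.07761547 0.07895578] ((572.124755859375, -140.58506774902344), (56.467735290527344, 101.03970336914062), 68.64814758300781)
```

View pics/f.png

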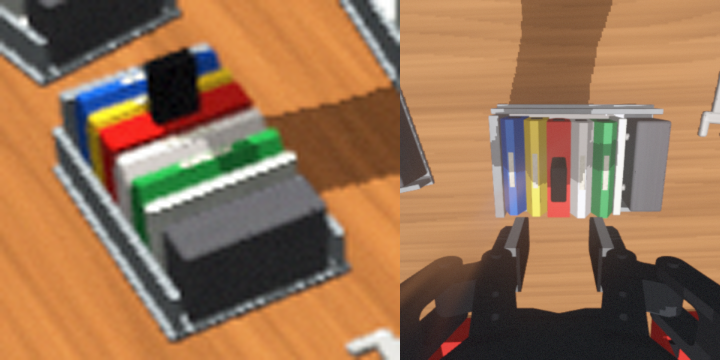

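The red case stands home: its top is at 77.6 mm against the expected 78 mm. It sits between yellow and white, everything in the row is upright, and the gripper is clear.

```bash
python3 -c "
from station import env;print(env.sign_off())"
```

```text
the job is handed in; nothing more can be done
None
```

The red case is filed upright next to the yellow one on its sprung-plate side, pressed home at about 12–13 N for roughly 1 s and released, and the job is handed in at about 16 s; no verdict came back.

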